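# Tug the sachet bin's lid, free its catch if it holds, and hold the lid open

## Robot

A 7-joint arm with a two-finger parallel gripper is mounted at the origin on a cart in front of the work surface, level with it; the furniture and walls round the work are solid. World frame = base frame: x ahead of the robot, y to its left, z up, the work surface at z = 0. Lengths are in m, angles in degrees, forces in N, time in s.
With the tool pointing down it reaches from about 0.4 to 0.875 m from the base axis. Payload 19.3 kg.
Tool frame: the origin (TCP) lies midway between the tips of the shut fingers; the grasp point (between the pads) lies 19 mm behind it; z points along the fingers, y is the direction in which the jaws open and shut (so a half turn about z gives the same grasp; the last joint's range is limited). The gripper opens to 85 mm and grips with 20 to 120 N. Pads are 22 mm wide; open, the fingers measure 114 mm over their backs; the gripper's body (76 mm by 85 mm) begins 54 mm behind the grasp point. The pads swing forward as they close: fully open they stand 13 mm farther back than shut.
Start: joints at [69.03, 29.874, -2.08, 91.645, 1.215, 58.505, -6.463], TCP at [0.182, -0.598, 0.231] pointing down, gripper open.
Joint ranges: [-166.77, 166.77], [-17.47, 122.26], [-85.68, 81.53], [9.62, 139.38], [-72.42, 252.41], [9.2, 110.78], [-144.41, 144.41]. Speed limits (degrees/s): [108.29, 108.29, 136.94, 136.94, 172.46, 172.46, 172.46].

## Interface

Orientations are given as a 3x3 rotation matrix whose columns are the frame's x, y, z axes.
In Python, from rig import robot gives the robot as it stands. The module is installed in compiled form; this text tells all that it offers.
- The arm moves only by the tool step_arm, never from a script. Its argument "moves" is one flat list of numbers, 6 for each row, row after row: the shift along the world's x, y, z in units of 25 mm (1.0 is 25 mm), then the turn, a rotation vector about the world's x, y, z in degrees. In form: [tx, ty, tz, ax, ay, az, tx, ty, tz, ax, ay, az, ...]. A call has exactly 5 rows; each row is the pose to reach, as a shift and turn from the pose commanded when the call began; what a row does not reach only later rows make up. A row lasts 1/12 s, in which the tool goes at most 41.7 mm and 7.16 degrees, less where a joint would pass 70% of its speed; a pose out of reach is approached as far as the arm can. A call with a gripper value outside its range is refused whole. "jaw" is the finger opening in mm, from 0 to 85.4, set as the call begins (left out, the last holds). The fingers move at their own pace and stop on an object; the grip force is fixed at half the most. Time passes only in rows, so rows that repeat a pose let the fingers close, or fill a call up. It gives the time, the measured TCP pose, the force and the opening at its end, in the units of the state.
- robot.get_obs(): the state, without advancing time (a new reading comes with each control period).
- robot.camera(name): name is "scene" or "top" or "wrist"; returns a dict with "color" (480x640x3 uint8, blue, green, red), "mtx" (3x3 intrinsics, pixels), "R" (3x3) and "t" (3): a world point X has camera coordinates R X + t. Camera axes: x right, y down, z forward; pixel columns grow to the right and rows downward; lengths in m; the calibration is good to about 2 mm. A picture is of the moment at which its call begins. There is no depth.
- robot.sign_off(): hands the job in, once; it reports no verdict.
The state is a dict: "time": time; "joint_positions": joint angles; "joint_velocities": joint speeds; "joint_torque": joint torques, N m; "tcp_pos": TCP position; "orientation": TCP orientation; "force": force on the tool from outside, world axes, zero at the start; "moment": the same for the moment, N m; "opening": finger opening in m.
Only numpy, scipy, OpenCV 4.12 (cv2) and the standard library are available. Lean on these libraries where they do the work, as an engineer would, in place of code of your own. Each camera call takes 0.05 s, during which the arm holds its last target. There are 200 camera calls.

## Task

The self-closing lid of the steel sachet bin may or may not be held by its quarter-turn catch, and the round knob does not show which. Give the lid a short tug by its bar handle to find out; if it is caught, free it with a quarter turn of the knob (the same turn can catch a free lid), then lift the lid to at least 45 degrees and finish still holding it open there by the handle, so that a colleague can take sachets out. Do not let the lid drop shut from a height, and leave the other things on the table where they are.

Things in the scene. Friction and masses are not known exactly. Their poses are not given: they have to be found in the camera images.
- bin: Plain steel box on four feet, fixed to the table, 270 mm front to back, 320 mm wide, 110 mm high. Origin under its middle at table height; x points to its rear, y to its left. Its front faces the robot, turned by up to 0.35 rad either way.
- lid (a joint): Angle of the bin's lid, rad: 0 shut, grows as the front edge (nearest the robot) rises, stop at 1.25. No stay: let go, the lid (about 0.8 kg with its fittings, 0.7 to 1.0) falls shut from any angle. While caught it rises only about 0.015 rad (3 to 4 mm at the handle), then stops hard.
- lid_hinge (a point): Middle of the lid's hinge line at the bin's upper rear edge, 111 mm above the table. Its frame turns with the lid; y lies along the hinge; with the lid shut x points level to the bin's rear and z up. The lid is a flat steel plate whose top lies 6 mm above this line when shut; it overhangs the box by 6 mm.
- lid_handle: Steel bow handle on the lid: a level round bar, 14 mm thick, 116 mm long, on two 12 mm posts (90 mm free between). Origin at the bar's middle; y along the bar, z away from the lid. With the lid shut it lies 44 mm above the lid's top, 235 mm in front of the hinge line, 50 mm above it, 35 mm left of the bin's middle.
- catch (a point): Point on the axis of the black round knob on the lid, 140 mm right of the handle's middle. Knob 44 mm wide, fluted, unmarked; gripping band from 6 mm below to 12 mm above this point, top 15 mm above it, lid top 18 mm below it. Axis upright with the lid shut; turns either way without stops, light friction (0.06 N m), stays where left. This point's frame does not turn with it.
- keeper (a point): Keeper of the catch, a steel tab hidden inside the box's front wall. Under the lid the knob carries a straight two-ended tongue, which catches under this tab in two opposite knob positions (to about 0.7 rad either side of each) and is clear in between: from caught, a quarter turn either way frees the lid; from clear, a quarter turn mostly catches it.
- sachet_0: Loose orange sachet, 150x98x11 mm, on the table to the left of the bin; leave alone. Origin under its centre.
- sachet_1: Loose orange sachet, 150x98x11 mm, on the table to the left of the bin; leave alone. Origin under its centre.
- timer: Loose white timer, 70x66x21 mm, near the front edge of the table to the left; leave alone. Origin under its centre.
- cake: Loose ring cake, 84x83x33 mm, lying on the scale to the right of the bin; leave alone. Origin under its centre.

How it is judged:
By the outcome, as a careful person would: the job done as asked, in the order asked, and still so for the second after the job is handed in, while the arm keeps its last pose, push and grip.
It also fails if it takes over 64 s, if anything falls off the work surface, if the arm or the gripper's body presses on something with over 40 N, if the wrist force passes 120 N, or if a joint passes its speed limit or range.

## Working session

There is one attempt and no reset: what is moved stays moved. The work goes in short steps, Python scripts to look and compute and a tool call to move; the robot and the scene stay as the last step left them, time stands still between calls to the robot, and variables do not carry over. Pictures are saved under pics/ and viewed, about 8 in all and at most 12, crops included, and the job is handed in when it is done.

Besides the shell and the picture viewer there is one more tool, called after "Call:" as name(argument=value, ...) on one line, values as JSON. step_arm: Moves the arm, as the interface text tells. Its arguments: {"type":"object","properties":{"moves":{"type":"array"},"jaw":{"type":"number"}},"required":["moves"]}

```bash
mkdir -p pics; python3 - <<'E'
from rig import robot
import cv2,numpy as np
for n in ["scene","top"]:
    c=robot.camera(n); cv2.imwrite(f"pics/{n}0.png",c["color"]); np.savez(f"{n}0.npz",**c)
    print(n,c["mtx"].round(1).tolist(),c["R"].round(3).tolist(),c["t"].round(3).tolist())
o=robot.get_obs(); print(o["time"],o["tcp_pos"],np.round(o["orientation"],3).tolist(),o["force"],o["opening"])
E
```

```text
scene [[605.5, 0.0, 317.4], [0.0, 605.5, 244.4], [0.0, 0.0, 1.0]] [[0.82, -0.572, -0.021], [-0.278, -0.367, -0.888], [0.5, 0.734, -0.46]] [-0.466, 0.246, 1.659]
top [[509.9, 0.0, 322.4], [0.0, 509.9, 233.2], [0.0, 0.0, 1.0]] [[-0.025, -0.999, 0.029], [-0.996, 0.022, -0.081], [0.08, -0.031, -0.996]] [-0.034, 0.553, 1.346]
0.1 [ 0.18205662 -0.59759492  0.23079583] [[0.957, 0.291, -0.0], [0.291, -0.957, 0.001], [-0.0, -0.001, -1.0]] [-0.33718966  0.00506822 -0.8601628 ] 0.08552029927598286
```

View pics/top0.png

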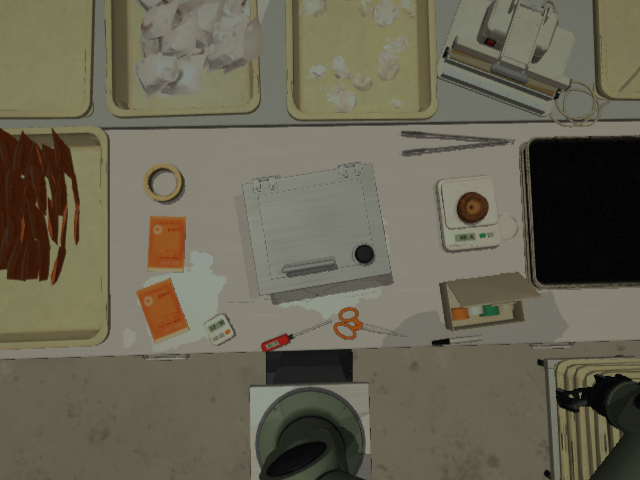

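View pics/scene0.png

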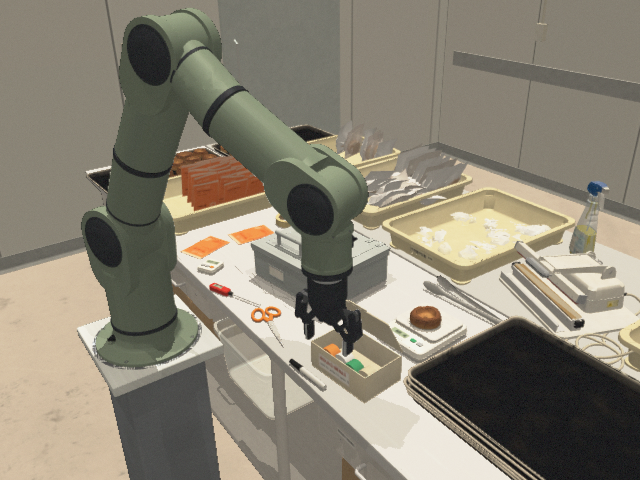

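The top view shows the bin, with the lid corners near (243,182) and (371,163). The handle runs about (283,271)–(336,263) and the black knob sits at (364,254). The arm is clear on the right.

```bash
cat > h.py <<'E'
import numpy as np,cv2
def ray(c,uv,z):
    d=c["R"].T@np.linalg.inv(c["mtx"])@[uv[0],uv[1],1]; o=-c["R"].T@c["t"]
    return o+d*(z-o[2])/d[2]
def proj(c,X):
    p=c["mtx"]@(c["R"]@np.asarray(X)+c["t"]); return p[:2]/p[2]
E
python3 - <<'E'
from h import *
c=dict(np.load("top0.npz")); im=c["color"]
g=im.max(2)
m=np.zeros_like(g); m[225:280,340:390]=(g[225:280,340:390]<60)*255
n,l,s,ce=cv2.connectedComponentsWithStats(m); i=1+s[1:,4].argmax(); print(s[i],ce[i])
k=ray(c,ce[i],.148); print("knob",k)
corners=[(243,182),(371,163),(393,283),(259,297)]
for p in corners: print(p,ray(c,p,.117))
a,b=ray(c,(283,271),.161),ray(c,(336,263),.161); print("handle",a,b,(a+b)/2,np.linalg.norm(a-b),np.degrees(np.arctan2(*(a-b)[[0,1]])))
print("knob-handle",np.linalg.norm((a+b)/2-k))
cr=cv2.resize(im[150:310,230:410],None,fx=4,fy=4,interpolation=cv2.INTER_CUBIC)[:600]
cv2.imwrite("pics/crop.png",cr)
E
```

```text
[355 245  19  19 283] [364.10954064 253.80918728]
knob [ 0.48975116 -0.1434171   0.148     ]
(243, 182) [0.67811099 0.15200951 0.117     ]
(371, 163) [ 0.72055195 -0.17158333  0.117     ]
(393, 283) [ 0.41661116 -0.21670123  0.117     ]
(259, 297) [0.39060391 0.11620186 0.117     ]
handle [0.45270888 0.0538717  0.161     ] [ 0.46877136 -0.07356385  0.161     ] [ 0.46074012 -0.00984607  0.161     ] 0.12844385726253005 -7.183903953631088
knob-handle 0.13730207649550538
```

View pics/crop.png

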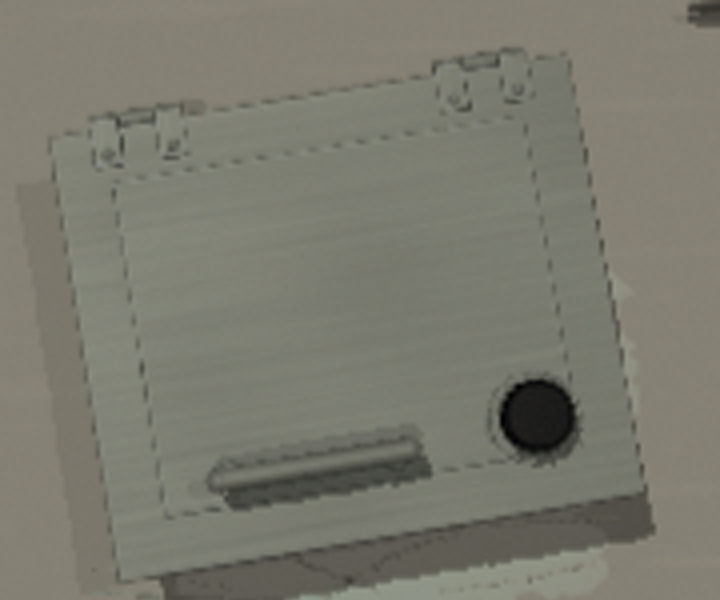

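The crop gives handle ends at about (282,269) and (335,260), the knob centre at (364,254), and lid corners at (242,184), (372,163), (390,273) and (259,295).

```bash
python3 - <<'E'
from h import *
c=dict(np.load("top0.npz"))
P=[ray(c,p,.117) for p in [(242.5,184.5),(372.5,163.5),(390.5,273),(259.5,295)]]
for p in P: print(p.round(4))
for i,j in [(0,1),(3,2)]:
    d=P[i]-P[j]; print(np.linalg.norm(d),np.degrees(np.arctan2(-d[0],d[1])))
for i,j in [(0,3),(1,2)]:
    d=P[i]-P[j]; print(np.linalg.norm(d),np.degrees(np.arctan2(d[1],d[0])))
a,b=ray(c,(282.5,269.5),.163),ray(c,(335,260.5),.163);k=ray(c,(364.1,253.8),.15)
print((a+b)/2,k,np.linalg.norm((a+b)/2-k)); d=(a+b)/2-k;print(np.degrees(np.arctan2(-d[0],d[1])), np.degrees(np.arctan2(-(a-b)[0],(a-b)[1])))
E
```

```text
[0.6718 0.1533 0.117 ]
[ 0.7192 -0.1754  0.117 ]
[ 0.4416 -0.2113  0.117 ]
[0.3955 0.1149 0.117 ]
0.3320894868995551 8.206297184227918
0.32947648667849655 8.042524200887794
0.27898495945230967 7.918220610873864
0.2799520219920357 7.384129184434826
[ 0.46553494 -0.00815435  0.163     ] [ 0.48969789 -0.14317103  0.15      ] 0.13777646351614067
10.146391614083738 8.336368120383048
```

Call:
step_arm(moves=[1.1,1.1,0.4,0,0,5.4,2.2,2.2,0.8,0,0,10.8,3.3,3.3,1.2,0,0,16.2,4.4,4.4,1.6,0,0,21.6,5.6,5.6,1.6,0,0,27], jaw=85)

```text
time: 0.52
tcp_pos: [0.3226, -0.4577, 0.2729]
orientation: [[0.717, 0.697, 0.001], [0.697, -0.717, -0.002], [-0.001, 0.002, -1.0]]
force: [0.2, -0.9, -1.2]
opening: 0.085
```

Call:
step_arm(moves=[0.96,1.2,0,0,0,5.4,1.92,2.4,0,0,0,10.8,2.88,3.6,0,0,0,16.2,3.84,4.8,0,0,0,21.6,4.8,6,0,0,0,27])

```text
time: 0.93
tcp_pos: [0.4423, -0.3067, 0.2713]
orientation: [[0.322, 0.947, -0.0], [0.947, -0.322, -0.0], [-0.0, -0.0, -1.0]]
force: [0.4, -1.1, 0.0]
opening: 0.0849
```

Call:
step_arm(moves=[0.16,1.4,0,0,0,5.4,0.32,2.8,0,0,0,10.8,0.48,4.2,0,0,0,16.2,0.64,5.6,0,0,0,21.6,0.8,7,0,0,0,27])

```text
time: 1.35
tcp_pos: [0.4613, -0.1317, 0.2712]
orientation: [[-0.143, 0.99, -0.0], [0.99, 0.143, -0.0], [-0.0, -0.0, -1.0]]
force: [0.5, 0.4, 0.2]
opening: 0.0847
```

Call:
step_arm(moves=[0,1.25,0,0,0,0,0.1,2.5,0,0,0,0,0.2,3.75,0,0,0,0,0.2,4.8,0,0,0,0,0.2,5,0,0,0,0])

```text
time: 1.77
tcp_pos: [0.4664, -0.0041, 0.2714]
orientation: [[-0.143, 0.99, 0.0], [0.99, 0.143, 0.001], [0.001, 0.0, -1.0]]
force: [-1.1, 1.1, 0.3]
opening: 0.0847
```

```bash
python3 - <<'E'
from rig import robot
from h import *
c=robot.camera("wrist"); cv2.imwrite("pics/w1.png",c["color"]); np.savez("w1.npz",**c)
o=robot.get_obs(); print(o["time"],o["tcp_pos"],o["joint_positions"],o["force"])
print(proj(c,[.466,-.007,.161]),proj(c,[.4897,-.1432,.15]))
E
```

```text
1.8167 [ 0.46649617 -0.00541416  0.27134713] [ 22.61833612  15.21690881 -35.06514395 110.45960834  10.26412071
  57.39831031  -8.87768978] [-0.70308894  2.03746477 -0.51882458]
[315.56889366 234.46139097] [320.83752952 401.34149898]
```

View pics/w1.png

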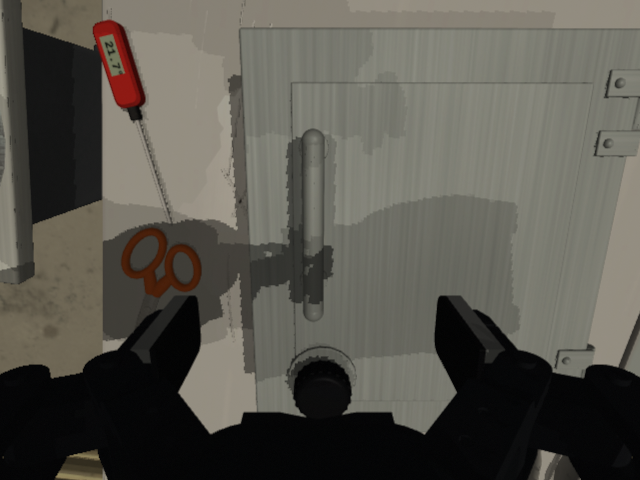

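The wrist view shows the bar from (313,129) to (313,320), parallel to the image vertical. The knob top is near (322,389).

```bash
python3 - <<'E'
from h import *
c=dict(np.load("w1.npz"))
a,b=ray(c,(313,129),.161),ray(c,(313,320.5),.161); print((a+b)/2,np.linalg.norm(a-b),np.degrees(np.arctan2(-(a-b)[0],(a-b)[1])))
k=ray(c,(322,389),.15); print(k,np.linalg.norm((a+b)/2-k))
E
```

```text
[ 0.46400471 -0.00499237  0.161     ] 0.1299663969575893 8.089771276109555
[ 0.48895205 -0.1319876   0.15      ] 0.12988902445491732
```

Call:
step_arm(moves=[-0.1,0,-1.2,0,0,0,-0.1,0,-2.4,0,0,0,-0.1,0,-3.6,0,0,0,-0.1,0,-4.6,0,0,0,-0.1,0,-5.15,0,0,0])

```text
time: 2.23
tcp_pos: [0.4628, -0.0097, 0.1399]
orientation: [[-0.137, 0.991, -0.003], [0.991, 0.137, -0.0], [0.0, -0.003, -1.0]]
force: [-0.1, -0.3, -0.8]
opening: 0.0848
```

Call:
step_arm(moves=[0,0,0,0,0,0,0,0,0,0,0,0,0,0,0,0,0,0,0,0,0,0,0,0,0,0,0,0,0,0], jaw=0)

```text
time: 2.65
tcp_pos: [0.4646, -0.0087, 0.1435]
orientation: [[-0.138, 0.99, 0.002], [0.99, 0.138, -0.0], [-0.001, 0.002, -1.0]]
force: [-0.8, -0.5, -1.1]
opening: 0.0251
```

Call:
step_arm(moves=[0,0,0,0,0,0,0,0,0,0,0,0,0,0,0,0,0,0,0,0,0,0,0,0,0,0,0,0,0,0])

```text
time: 3.07
tcp_pos: [0.4642, -0.0086, 0.1434]
orientation: [[-0.138, 0.99, 0.001], [0.99, 0.138, -0.001], [-0.001, 0.001, -1.0]]
force: [-4.2, -2.3, 14.7]
opening: 0.0121
```

Call:
step_arm(moves=[0,0,0.05,0,0,0,0,0,0.1,0,0,0,0,0,0.15,0,0,0,0,0,0.2,0,0,0,0,0,0.2,0,0,0])

```text
time: 3.48
tcp_pos: [0.4651, -0.0085, 0.148]
orientation: [[-0.138, 0.99, 0.002], [0.99, 0.138, 0.0], [-0.0, 0.002, -1.0]]
force: [7.9, -1.3, -8.7]
opening: 0.012
```

Call:
step_arm(moves=[0,0,0.05,0,0,0,0,0,0.1,0,0,0,0,0,0.15,0,0,0,0,0,0.2,0,0,0,0,0,0.2,0,0,0])

```text
time: 3.9
tcp_pos: [0.4663, -0.0083, 0.1533]
orientation: [[-0.138, 0.99, 0.004], [0.99, 0.138, 0.001], [0.0, 0.004, -1.0]]
force: [14.9, -1.9, -11.5]
opening: 0.0117
```

```bash
python3 - <<'E'
from rig import robot
from h import *
w=robot.camera("wrist"); s=robot.camera("scene"); np.savez("w2.npz",**w)
s0=np.load("scene0.npz")["color"]
f=lambda im: cv2.resize(im[210:310,230:400],None,fx=3,fy=3)[:, :400]
o=np.zeros((600,800,3),np.uint8); o[:300,:400]=f(s0); o[:300,400:]=f(s["color"]); 
o[300:,:400]=cv2.resize(w["color"],(400,300)); o[300:,400:]=cv2.resize(w["color"][150:400,170:500],(400,300))
cv2.imwrite("pics/tug.png",o); ob=robot.get_obs(); print(ob["tcp_pos"],ob["force"],ob["moment"],ob["opening"])
E
```

```text
[ 0.46627287 -0.00830511  0.15315986] [ 15.20403942  -1.03730078 -11.16744806] [-0.30361322 -2.89889497  0.0333922 ] 0.012140437083311481
```

View pics/tug.png

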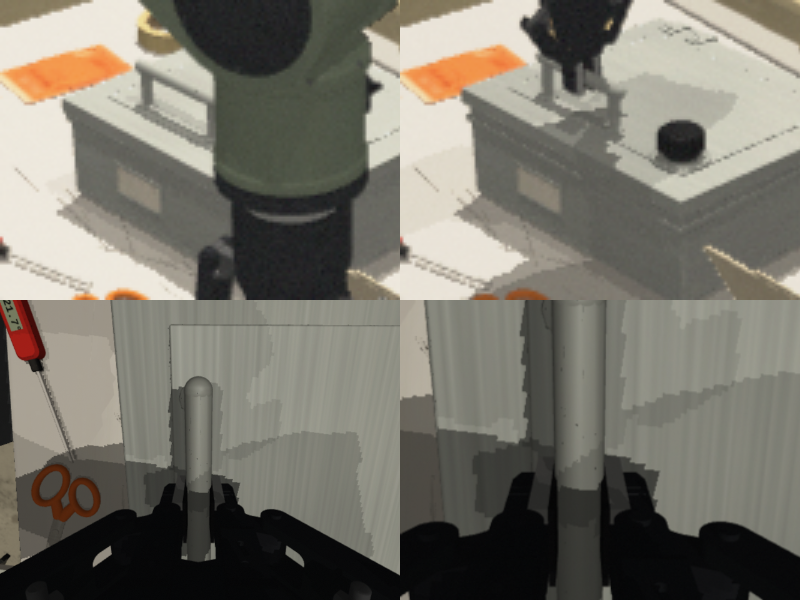

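The bar is between the pads in the wrist view, with the jaws around its middle. The lid's left corner in the scene has risen only slightly, from about (62,100) to (62,95) in the 3x crop. I'll measure that rise.

```bash
python3 - <<'E'
from rig import robot
from h import *
c=robot.camera("scene"); s=c["color"]; np.savez("s2.npz",**c); s0=np.load("scene0.npz")["color"]
def mt(box,n):
    x0,y0,x1,y1=box; T=cv2.resize(cv2.cvtColor(s0[y0:y1,x0:x1],6),None,fx=8,fy=8,interpolation=2)
    S=cv2.resize(cv2.cvtColor(s[y0-8:y1+8,x0-8:x1+8],6),None,fx=8,fy=8,interpolation=2)
    r=cv2.matchTemplate(S,T,5);_,v,_,l=cv2.minMaxLoc(r);print(n,v,(np.array(l)-64)/8)
mt((246,236,264,248),"corner"); mt((268,262,286,282),"label"); mt((275,230,287,245),"handleleft post")
mt((248,236,275,256),"corner2")
hd=np.array([.99,.139,0]);hl=np.array([-.139,.99,0])
hinge=np.array([.464,-.005,.111])+.235*hd
for a in (0,.015,.04):
    p=hinge+.125*hl-.276*np.cos(a)*hd+np.array([0,0,.006+.276*np.sin(a)]); print(a,proj(c,p))
E
```

```text
corner 0.8661034107208252 [-0.125 -3.25 ]
label 0.9813148975372314 [0. 0.]
handleleft post 0.43640536069869995 [ 7.625 -5.5  ]
corner2 0.933134913444519 [-0.125 -3.375]
0 [253.37690354 240.38595445]
0.015 [253.29287647 239.20098466]
0.04 [253.18775308 237.20734848]
```

Template match shows the corner rose 3.3 px, which is about 0.041 rad. The caught limit is 0.015 rad, so the lid is free and the knob stays alone. Next I work out the lifting arc.

```bash
python3 - <<'E'
import numpy as np
h=lambda d:.2403*np.array([-np.cos(np.radians(12.01+d)),np.sin(np.radians(12.01+d))])
A=[2.4,12.4,24.4,36.4,48.4,56.4]
for s,e in zip(A,A[1:]):
    print([ [round(.99*v[0]/.025,2),round(.139*v[0]/.025,2),round(v[1]/.025,2)] for v in [h(a)-h(s) for a in np.linspace(s,e,6)[1:]]])
E
```

```text
[[np.float64(0.09), np.float64(0.01), np.float64(0.32)], [np.float64(0.19), np.float64(0.03), np.float64(0.64)], [np.float64(0.3), np.float64(0.04), np.float64(0.96)], [np.float64(0.42), np.float64(0.06), np.float64(1.27)], [np.float64(0.55), np.float64(0.08), np.float64(1.58)]]
[[np.float64(0.17), np.float64(0.02), np.float64(0.36)], [np.float64(0.36), np.float64(0.05), np.float64(0.72)], [np.float64(0.56), np.float64(0.08), np.float64(1.07)], [np.float64(0.78), np.float64(0.11), np.float64(1.4)], [np.float64(1.01), np.float64(0.14), np.float64(1.73)]]
[[np.float64(0.24), np.float64(0.03), np.float64(0.32)], [np.float64(0.5), np.float64(0.07), np.float64(0.63)], [np.float64(0.77), np.float64(0.11), np.float64(0.92)], [np.float64(1.05), np.float64(0.15), np.float64(1.21)], [np.float64(1.34), np.float64(0.19), np.float64(1.48)]]
[[np.float64(0.3), np.float64(0.04), np.float64(0.26)], [np.float64(0.62), np.float64(0.09), np.float64(0.51)], [np.float64(0.94), np.float64(0.13), np.float64(0.74)], [np.float64(1.28), np.float64(0.18), np.float64(0.96)], [np.float64(1.62), np.float64(0.23), np.float64(1.17)]]
[[np.float64(0.23), np.float64(0.03), np.float64(0.13)], [np.float64(0.47), np.float64(0.07), np.float64(0.25)], [np.float64(0.71), np.float64(0.1), np.float64(0.37)], [np.float64(0.95), np.float64(0.13), np.float64(0.48)], [np.float64(1.2), np.float64(0.17), np.float64(0.58)]]
```

Call:
step_arm(moves=[0.12,0.01,0.32,0,0,0,0.24,0.03,0.64,0,0,0,0.36,0.04,0.96,0,0,0,0.48,0.06,1.27,0,0,0,0.61,0.08,1.58,0,0,0])

```text
time: 4.47
tcp_pos: [0.4794, -0.0065, 0.1925]
orientation: [[-0.138, 0.99, -0.0], [0.99, 0.138, 0.0], [0.0, -0.0, -1.0]]
force: [6.2, 0.0, -12.0]
opening: 0.0116
```

Call:
step_arm(moves=[0.17,0.02,0.36,0,0,0,0.36,0.05,0.72,0,0,0,0.56,0.08,1.07,0,0,0,0.78,0.11,1.4,0,0,0,1.01,0.14,1.73,0,0,0])

```text
time: 4.88
tcp_pos: [0.5034, -0.0031, 0.2358]
orientation: [[-0.138, 0.99, -0.004], [0.99, 0.138, -0.001], [-0.0, -0.004, -1.0]]
force: [-13.4, -0.9, 1.1]
opening: 0.0116
```

Call:
step_arm(moves=[0.24,0.03,0.32,0,0,0,0.5,0.07,0.63,0,0,0,0.77,0.11,0.92,0,0,0,1.05,0.15,1.21,0,0,0,1.34,0.19,1.48,0,0,0])

```text
time: 5.3
tcp_pos: [0.5353, 0.0015, 0.2734]
orientation: [[-0.138, 0.99, -0.007], [0.99, 0.138, -0.002], [-0.001, -0.007, -1.0]]
force: [-34.2, -3.8, 27.9]
opening: 0.012
```

Force is building radially outward, about 44 N, so my arc cuts inside the true one. I'll ease outward first.

Call:
step_arm(moves=[-0.04,-0.01,0.04,0,0,0,-0.08,-0.01,0.09,0,0,0,-0.13,-0.02,0.15,0,0,0,-0.13,-0.02,0.15,0,0,0,-0.13,-0.02,0.15,0,0,0])

```text
time: 5.72
tcp_pos: [0.5368, 0.0018, 0.2756]
orientation: [[-0.139, 0.99, 0.003], [0.99, 0.139, 0.002], [0.001, 0.003, -1.0]]
force: [23.2, 2.0, -34.0]
opening: 0.0115
```

Call:
step_arm(moves=[0.34,0.05,0.22,0,0,0,0.66,0.09,0.46,0,0,0,0.98,0.13,0.7,0,0,0,1.31,0.18,0.94,0,0,0,1.65,0.23,1.15,0,0,0])

```text
time: 6.13
tcp_pos: [0.5759, 0.0073, 0.3057]
orientation: [[-0.138, 0.99, -0.001], [0.99, 0.138, -0.0], [0.0, -0.001, -1.0]]
force: [-7.0, -0.3, -0.6]
opening: 0.012
```

Call:
step_arm(moves=[0.22,0.03,0.14,0,0,0,0.46,0.07,0.27,0,0,0,0.7,0.1,0.4,0,0,0,0.94,0.13,0.52,0,0,0,1.18,0.17,0.63,0,0,0])

```text
time: 6.55
tcp_pos: [0.6055, 0.0115, 0.3215]
orientation: [[-0.138, 0.99, -0.001], [0.99, 0.138, -0.0], [0.0, -0.001, -1.0]]
force: [-6.0, -2.1, 1.0]
opening: 0.0114
```

Call:
step_arm(moves=[0,0,0,0,0,0,0,0,0,0,0,0,0,0,0,0,0,0,0,0,0,0,0,0,0,0,0,0,0,0])

```text
time: 6.97
tcp_pos: [0.6052, 0.0115, 0.3213]
orientation: [[-0.138, 0.99, -0.001], [0.99, 0.138, -0.0], [0.0, -0.001, -1.0]]
force: [-7.0, -1.0, 4.2]
opening: 0.0119
```

```bash
python3 - <<'E'
from rig import robot
from h import *
s=robot.camera("scene"); w=robot.camera("wrist"); t=robot.camera("top"); np.savez("s3.npz",**s); np.savez("t3.npz",**t)
o=np.zeros((600,800,3),np.uint8); o[:300,:400]=cv2.resize(s["color"][150:330,200:440],(400,300)); o[:300,400:]=cv2.resize(w["color"],(400,300))
o[300:,:400]=cv2.resize(t["color"][130:340,200:480],(400,300)); o[300:,400:]=cv2.resize(t["color"][120:360,120:440],(400,300))
cv2.imwrite("pics/open.png",o); b=robot.get_obs(); print(b["time"],b["tcp_pos"],b["force"],b["opening"])
hd=np.array([.99,.139,0]);hl=np.array([-.139,.99,0]); hinge=np.array([.464,-.005,.111])+.235*hd
for d in (45,50,55,60):
    a=np.radians(d); print(d,[proj(s,hinge+y*hl+hd*(-.276*np.cos(a)+.006*np.sin(a))+[0,0,.276*np.sin(a)+.006*np.cos(a)]).round(0) for y in (.13,-.2)])
E
```

```text
7.1167 [0.60519131 0.01152218 0.32133516] [-7.84090846 -0.81855524  4.22761414] 0.011944840935408884
45 [array([270., 175.]), array([347., 205.])]
50 [array([274., 168.]), array([351., 198.])]
55 [array([279., 162.]), array([356., 191.])]
60 [array([284., 157.]), array([362., 185.])]
```

View pics/open.png

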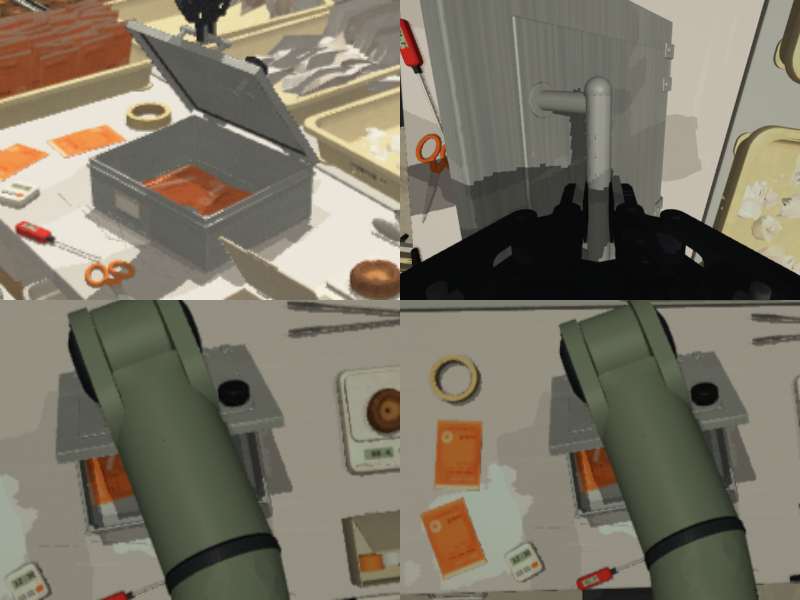

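The scene view shows the lid wide open, its front-left corner at about (277,163), which corresponds to roughly 54°. The bar is firmly between the pads, and the sachets, timer and cake have not moved.

```bash
python3 -c "
from rig import robot
robot.sign_off(); o=robot.get_obs(); print(o['time'],o['force'],o['opening'])"
```

```text
the job is handed in; nothing more can be done
the job is handed in; nothing more can be done
```

I gripped the bar handle and gave it a short tug. The lid rose about 0.04 rad, measured in the scene camera, well past the 0.015 rad it could move if caught. It was free, so I left the knob alone. I then lifted the lid to about 54° and handed the job in at about 7.1 s, still holding it open by the handle.

- **Last checks:** the lid's corner in the scene picture matches about 54°. The bar sits between the pads at an opening of 12 mm with a steady force of about 9 N. By eye, the sachets, timer and cake are where they were.
- **Less smooth:** partway up, my arc was off by a few millimetres. The wrist force reached about 44 N, and about 41 N the other way after I corrected. Both are under the 120 N wrist limit, and the force dropped again before the final stretch.
- **Not checked:** I could not read the state after handing in, because the rig refuses further calls.

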